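# Weigh out the fake cell and load the good one in the charger

### The arm

A 6-joint arm with a two-finger parallel gripper is mounted at the origin on the work surface. World frame = base frame: x ahead of the robot, y to its left, z up, the work surface at z = 0. Lengths are in m, angles in rad, forces in N, time in s.
With the tool pointing down it reaches from about 0.275 to 0.825 m from the base axis. Payload 5.2 kg.
Tool frame: the origin (TCP) lies at the very end of the fingers, on their centre line; the grasp point (between the pads) lies 19 mm behind it; z points along the fingers, y is the direction in which the jaws open and shut (so a half turn about z gives the same grasp; the last joint's range is limited). The gripper opens to 93 mm and grips with 3 to 60 N. Pads are 15 mm wide; open, the fingers measure 128 mm over their backs; the gripper's body (75 mm by 188 mm) begins 65 mm behind the grasp point.
Start: joints at [-0.203, 0.259, 1.535, -0, 1.348, -0.203], TCP at [0.55, 0, 0.219] pointing down, gripper open.
Joint ranges: [-3.14, 3.14], [-0.91, 2.08], [0.19, 2.58], [-1.22, 4.36], [0.22, 2.71], [-3.12, 3.12]. Speed limits (rad/s): [2.57, 2.57, 3.14, 3.14, 3.14, 3.14].

### API

Orientations are given as a unit quaternion [w, x, y, z].
In Python, from plant import arm gives the robot as it stands.
- The arm moves only by the tool step_arm, never from a script. Its arguments are lists of equal length, an entry for each row: "offset": the shift along the tool's x, y, z in mm, a list of three; "twist": the turn, a rotation vector about the tool's x, y, z in degrees, a list of three. A call has 1 to 12 rows; each row is the pose to reach, as a shift and turn from the pose commanded when the call began, along the tool's axes at that moment; what a row does not reach only later rows make up. A row lasts 1/8 s, in which the tool goes at most 62.5 mm and 10.7 degrees, less where a joint would pass 70% of its speed; a pose out of reach is approached as far as the arm can. A call with a gripper value outside its range is refused whole. "grip" is the opening in per cent of the stroke, from 0 (shut) to 100 (fully open), set as the call begins (left out, the last holds). The fingers move at their own pace and stop on an object; "newtons" is the grip in N (left out, the last holds). Time passes only in rows, so rows that repeat a pose let the fingers close. It gives the time, the measured TCP pose, the force and the opening at its end, in the units of the state.
- arm.get_state(): the state, without advancing time (a new reading comes with each control period).
- arm.get_image(name): name is "scene" or "side" or "wrist"; returns a dict with "image" (420x560x3 uint8, red, green, blue), "depth" (420x560 float32, m along the optical axis (not along the pixel's ray), 0 where there is no reading), "intrinsics" (3x3 intrinsics, pixels), "rvec" (rotation vector, rad) and "tvec" (3), from world to camera coordinates, as OpenCV has them. Camera axes: x right, y down, z forward; pixel columns grow to the right and rows downward; lengths in m; the calibration is good to about 2 mm. The wrist camera is an equidistant fisheye: a pixel r from the principal point sees the ray r / f radians off the axis. A picture is of the moment at which its call begins.
- arm.job_done(): hands the job in, once; it reports no verdict.
The state is a dict: "t": time; "qpos": joint angles; "dq": joint speeds; "effort": joint torques, N m; "position": TCP position; "tcp_rot": TCP orientation; "contact_force": force on the tool from outside, world axes, zero at the start; "torque": the same for the moment, N m; "gripper_width": opening from 0.0 (shut) to 1.0 (fully open).
Only numpy, scipy, OpenCV 4.12 (cv2) and the standard library are available. Lean on these libraries where they do the work, as an engineer would, in place of code of your own. Each camera call takes 0.05 s, during which the arm holds its last target. There are 200 camera calls.

### The job

One of these two identical-looking lithium cells is a fake and too light: lay both gently on opposite pans of the balance, let go and see which pan goes down. Load the cell from the lower pan into the charger on the rail, button end to the fixed contact: press the sliding contact back with the cell's flat end until you feel its stop, without ramming it, then ease the cell right down into the bay so that the spring holds it. Leave the light cell lying on its pan, and do not press hard on the pans or shift the other things on the bench.

Things in the scene. Friction and masses are not known exactly. Their poses are not given: they have to be found in the camera images.
- cell_1_center (a point): centre of cell 1, one of two identical-looking blue lithium cells lying on their side: 18 mm in diameter, 67 mm long overall (65 mm can plus a 2 mm long, 6 mm wide steel button on the positive end, which has a white band; negative end flat). Point mid-way along the 67 mm, on the axis; x runs along the cell to the button end (roll about x means nothing)
- cell_1_plus (a point): tip of cell 1's button, 33.5 mm from its centre
- cell_2_center (a point): centre of cell 2, one of two identical-looking blue lithium cells lying on their side: 18 mm in diameter, 67 mm long overall (65 mm can plus a 2 mm long, 6 mm wide steel button on the positive end, which has a white band; negative end flat). Point mid-way along the 67 mm, on the axis; x runs along the cell to the button end (roll about x means nothing)
- cell_2_plus (a point): tip of cell 2's button, 33.5 mm from its centre
- cell_1: cell 1 itself (frame as at its centre); a true cell weighs 44 to 48 g, a fake 22 to 26 g
- cell_2: cell 2 itself (frame as at its centre)
- tray: grey cell tray, fixed, 86 x 136 mm, floor 6 mm thick; the cells start in it, side by side along its x axis, 70 mm apart, each across two V supports (18 to 27 mm either side of its middle, no higher than its axis). A cell's axis is 20 mm above the bench there, 14 mm above the floor; the middle 35 mm of it is free for fingers. Origin under the tray's centre
- balance: two-pan beam balance, fixed: grey base 85 x 270 mm, column 85 mm high, aluminium beam along its y axis, the pans' centres 115 mm either side of the column. Origin under the middle of the base
- balance_beam (a joint): angle of the beam (rad): 0 level (as when empty), positive with the left pan down, negative with the right pan down, stops at +-0.13. It leans in proportion to the difference in weight and settles within about a second: 0.055 to 0.09 with a true cell against a fake, as much with a fake alone, on the stop with a true cell alone. The pans stay level; 0.1 rad moves them 12 mm
- pan_left: left pan (on the balance's +y side) with its carrier: steel, 94 mm along the balance's x and 80 mm along y, rim 5 mm high, always level; origin on its pivot pin, 20 mm below the pan's face
- pan_right: right pan (on the balance's -y side), same as the left
- pan_left_seat (a point): where the centre of a cell resting in the left pan lies; rides with the pan; 113 mm above the bench when level, 14.7 mm above the pan's face. Two V supports as in the tray; cell axis along the balance's x, either way round, up to 10 mm off along the axis; set down up to 4 mm off sideways it rolls into the V
- pan_right_seat (a point): the same point on the right pan
- rail: steel 35 mm mounting rail, 190 mm long, 7.5 mm high, fixed on the bench, with the black one-bay cell charger clamped on it. Origin on the bench under the rail's middle; x along rail and bay to the fixed positive contact. The charger is centred across the rail but clamped by eye along it: the seated cell's centre can be up to 14 mm either side of the rail's middle in x
- rail_mid (a point): point above the rail's middle, 37 mm above the bench: a seated cell's axis passes here. The cell lies on decks 28 mm above the bench under its ends, between 45 degree side lips that centre it from up to 4 mm off (17 to 31 mm from the bay's middle, up to 35 mm above the bench). In the bay's middle the base is 20 mm high: 34 mm of the cell's length is free for fingers
- rail_plus_end (a point): middle of the rail's +x end, on the bench, 95 mm from its middle. The bay's fixed contact is brass, on an end wall 33.5 mm to +x of the bay's middle, marked with a red cross; the wall is 16 mm wide and 38 mm above the bench at its top, its shoulders (green lamp) 40 mm wide and 30 mm high
- rail_minus_end (a point): middle of the rail's -x end. The sliding contact is on this side: steel plate, 16 mm wide, top 54 mm above the bench, grey block behind; 61 mm from the fixed contact at rest, held back 6 mm by a seated cell, hard stop at 7.5 mm. Spring 2 N at rest, 5 N at the stop: a push rising past 6.5 N is on the stop. A level cell, axis 52 mm above the bench, clears the wall and meets the plate
- multimeter: yellow multimeter lying flat, 180 x 86 x 44 mm, loose bystander; origin under its centre
- pcb: small green circuit board, 70 x 50 mm, parts up to 16 mm high, loose bystander; origin under its centre
- screwdriver: screwdriver lying on the bench, about 200 mm long, loose bystander
- parts_box: white open box, 75 x 75 x 60 mm, loose bystander; origin under its centre
Things that resemble listed ones, but are neither listed nor needed, are in the scene too. Leave any green or orange look-alike of the cell_2 alone.

How it is judged:
On the way:
1. both cells lie released on opposite pans and the beam has tipped clearly to one side (over 0.045 rad) (contact force between the fingers and cell_1 below 0.05 N and contact force between the fingers and cell_2 below 0.05 N and ((distance between cell_2_center and pan_left_seat below 0.015 m and distance between cell_1_center and pan_right_seat below 0.015 m) or (distance between cell_2_center and pan_right_seat below 0.015 m and distance between cell_1_center and pan_left_seat below 0.015 m)) and (value of joint balance_beam above 0.045 rad or value of joint balance_beam below -0.045 rad)), for 0.3 s.
At the end, for the whole second after the job is handed in: The heavier cell is right down in the bay, centre and button within 2 mm of seated height and 3 mm sideways, button to the fixed contact, gripped by the spring (contacts over 6 N in sum); the lighter lies on a pan within 15 mm of its seat, beam off its stop (under 0.105 rad); both released, still (((contact force between cell_1 and rail above 6 N and x of cell_1_plus in the frame of rail_mid above 0.02 m and y of cell_1_center in the frame of rail_mid between -0.003 and 0.003 m and z of cell_1_center in the frame of rail_mid between -0.002 and 0.002 m and y of cell_1_plus in the frame of rail_mid between -0.003 and 0.003 m and z of cell_1_plus in the frame of rail_mid between -0.002 and 0.002 m and distance between cell_2_center and pan_left_seat below 0.015 m) or (contact force between cell_1 and rail above 6 N and x of cell_1_plus in the frame of rail_mid above 0.02 m and y of cell_1_center in the frame of rail_mid between -0.003 and 0.003 m and z of cell_1_center in the frame of rail_mid between -0.002 and 0.002 m and y of cell_1_plus in the frame of rail_mid between -0.003 and 0.003 m and z of cell_1_plus in the frame of rail_mid between -0.002 and 0.002 m and distance between cell_2_center and pan_right_seat below 0.015 m) or (contact force between cell_2 and rail above 6 N and x of cell_2_plus in the frame of rail_mid above 0.02 m and y of cell_2_center in the frame of rail_mid between -0.003 and 0.003 m and z of cell_2_center in the frame of rail_mid between -0.002 and 0.002 m and y of cell_2_plus in the frame of rail_mid between -0.003 and 0.003 m and z of cell_2_plus in the frame of rail_mid between -0.002 and 0.002 m and distance between cell_1_center and pan_left_seat below 0.015 m) or (contact force between cell_2 and rail above 6 N and x of cell_2_plus in the frame of rail_mid above 0.02 m and y of cell_2_center in the frame of rail_mid between -0.003 and 0.003 m and z of cell_2_center in the frame of rail_mid between -0.002 and 0.002 m and y of cell_2_plus in the frame of rail_mid between -0.003 and 0.003 m and z of cell_2_plus in the frame of rail_mid between -0.002 and 0.002 m and distance between cell_1_center and pan_right_seat below 0.015 m)) and value of joint balance_beam between -0.105 and 0.105 rad and contact force between the fingers and cell_1 below 0.05 N and contact force between the fingers and cell_2 below 0.05 N and linear speed of each of cell_1, cell_2 below 0.01 m/s); the robot touches nothing.
It fails at once if a pan is pressed or struck with more than 10 N (contact force between any of pan_left, pan_right and anything else above 10 N).
It fails at once if the charger is pressed or its sliding contact rammed with more than 25 N (contact force between rail and anything else above 25 N).
It fails at once if something else on the bench is shifted by more than 15 mm (distance of any of multimeter, pcb, screwdriver, parts_box from where it was at the start of the episode above 0.015 m).
It also fails if it takes over 72 s, if anything falls off the work surface, if the arm or the gripper's body presses on something with over 40 N, if the wrist force passes 120 N, or if a joint passes its speed limit or range.

## Working session

There is one attempt and no reset: what is moved stays moved. The work goes in short steps, Python scripts to look and compute and a tool call to move; the robot and the scene stay as the last step left them, time stands still between calls to the robot, and variables do not carry over. Pictures are saved under pics/ and viewed, about 8 in all and at most 12, crops included, and the job is handed in when it is done.

Besides the shell and the picture viewer there is one more tool, called after "Call:" by a JSON object that holds its "fn" and its "kwargs", one argument or row to a line. step_arm: Moves the arm, as the interface text tells. Its arguments: {"type":"object","properties":{"offset":{"type":"array"},"twist":{"type":"array"},"grip":{"type":"number"},"newtons":{"type":"number"}},"required":["offset","twist"]}

```bash
ls; mkdir -p pics; cat > h.py <<'E'
import numpy as np, cv2
from plant import arm
from scipy.spatial.transform import Rotation as R
def get(n):
    d=arm.get_image(n); d['R']=R.from_rotvec(np.ravel(d['rvec'])).as_matrix(); d['t']=np.ravel(d['tvec']); return d
def save(d,f,box=None,s=1):
    im=d['image'][:,:,::-1]
    if box: im=im[box[1]:box[3],box[0]:box[2]]
    cv2.imwrite('pics/'+f,cv2.resize(im,None,fx=s,fy=s,interpolation=cv2.INTER_CUBIC))
def ray(d,u,v,fish=False):
    K=d['intrinsics']; x=(u-K[0,2])/K[0,0]; y=(v-K[1,2])/K[1,1]
    if fish:
        r=np.hypot(x,y); s=np.sin(r)/max(r,1e-9); c=np.array([x*s,y*s,np.cos(r)])
    else: c=np.array([x,y,1.])
    return -d['R'].T@d['t'], d['R'].T@c
def onz(d,u,v,z,fish=False):
    o,r=ray(d,u,v,fish); return o+r*(z-o[2])/r[2]
def proj(d,p,fish=False):
    c=d['R']@np.asarray(p)+d['t']; K=d['intrinsics']
    if fish:
        th=np.arctan2(np.hypot(c[0],c[1]),c[2]); n=np.hypot(c[0],c[1]); x,y=c[0]/n*th,c[1]/n*th
    else: x,y=c[0]/c[2],c[1]/c[2]
    return np.array([K[0,0]*x+K[0,2],K[1,1]*y+K[1,2]])
def cloud(d):
    v,u=np.mgrid[:420,:560]; K=d['intrinsics']; z=d['depth']
    P=np.stack([(u-K[0,2])/K[0,0]*z,(v-K[1,2])/K[1,1]*z,z],-1)
    return (P-d['t'])@d['R']
E
python3 - <<'E'
from h import *
ims={n:get(n) for n in('scene','side','wrist')}
for n,d in ims.items():
    print(n,d['intrinsics'].tolist(),(-d['R'].T@d['t']).round(3),d['R'][2].round(2))
a=np.hstack([ims['scene']['image'],ims['side']['image']])
cv2.imwrite('pics/scene.png',cv2.resize(ims['scene']['image'][:,:,::-1],(784,588)))
cv2.imwrite('pics/side.png',cv2.resize(ims['side']['image'][:,:,::-1],(784,588)))
s=arm.get_state();print(s)
import pickle;pickle.dump(ims,open('i0.pkl','wb'))
E
```

```text
pics
scene [[473.4584547380692, 0.0, 280.04227922862816], [0.0, 473.4584547380692, 205.97118545621944], [0.0, 0.0, 1.0]] [1.103 0.19  1.148] [-0.49 -0.19 -0.85]
side [[429.768167776543, 0.0, 281.0758053627387], [0.0, 429.768167776543, 213.75240843554897], [0.0, 0.0, 1.0]] [0.319 0.819 0.696] [ 0.18 -0.81 -0.56]
wrist [[325.19226210127806, 0.0, 279.4069117232757], [0.0, 325.19226210127806, 206.9672644795793], [0.0, 0.0, 1.0]] [0.55  0.082 0.384] [-0.   -0.29 -0.96]
{'t': 0.15, 'qpos': array([-2.02790361e-01,  2.59208519e-01,  1.53579024e+00, -6.66746874e-06,
        1.34799483e+00, -2.02798626e-01]), 'dq': array([-9.93847757e-05, -2.36972254e-03, -1.86734596e-03, -2.55395547e-04,
        9.04884769e-05,  9.09044505e-04]), 'effort': array([ 1.84710952e-03, -4.37643743e+01, -2.84233278e+01,  7.19930883e-02,
        3.80130450e-02, -3.72983607e-06]), 'position': array([5.49601401e-01, 1.08301777e-04, 2.18007594e-01]), 'tcp_rot': array([-5.83124521e-04,  7.07103163e-01,  7.07110052e-01, -3.88111511e-04]), 'contact_force': array([-0.13578351, -0.21007896, -0.0691772 ]), 'torque': array([-0.01453234,  0.02438996,  0.01354204]), 'gripper_width': 0.9986584349068405}
```

View pics/scene.png

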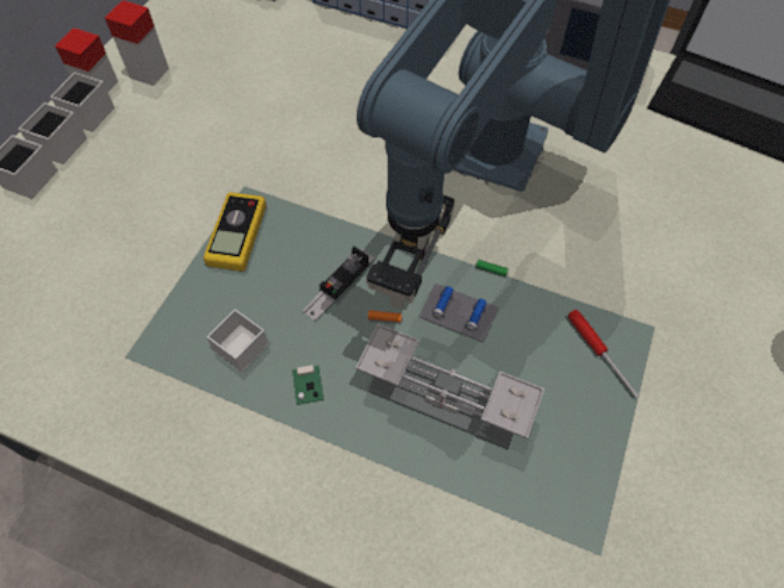

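View pics/side.png

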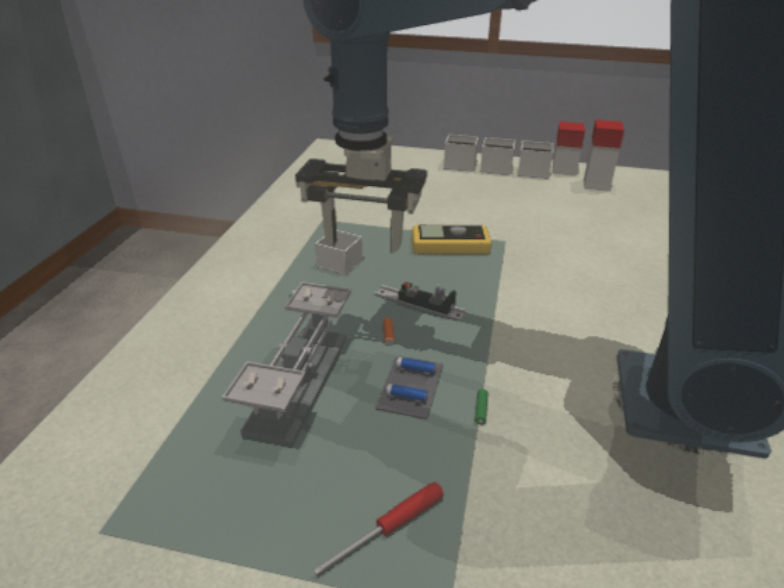

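The scene view shows the two blue cells in the grey tray at (443,302) and (477,314). The look-alikes are green at (491,268) and orange at (385,317). The charger is at (345,272), and the pans are at (387,357) and (513,403). Next I'll measure these and check them in a close crop.

```bash
cat > m1.py <<'E'
from h import *
import pickle
ims=pickle.load(open('i0.pkl','rb'))
for n in('scene','side'):
    d=ims[n]; hsv=cv2.cvtColor(d['image'],cv2.COLOR_RGB2HSV)
    m=cv2.inRange(hsv,(108,150,60),(125,255,255))
    k,l,st,c=cv2.connectedComponentsWithStats(m)
    C=cloud(d)
    for i in range(1,k):
        if st[i,4]>60:
            p=C[l==i]; v,u=np.nonzero(l==i)
            q=onz(d,*c[i],0.024)
            pts=np.array([onz(d,a,b,0.024)[:2] for a,b in zip(u,v)])
            w,V=np.linalg.eigh(np.cov(pts.T)); 
            print(n,c[i].round(1),st[i,4],'cast',q.round(4),'ax',V[:,1].round(3),np.degrees(np.arctan2(V[1,1],V[0,1])).round(1),'depth med',np.median(p,0).round(4), 'len',np.ptp(pts@V[:,1]).round(3))
    # elevated things: pans z 0.09..0.105
    z=C[...,2]; m=((z>0.09)&(z<0.108)&(C[...,0]>0.4)&(d['depth']>0)&(abs(C[...,1])<0.5)&(C[...,0]<.9)).astype(np.uint8)
    k,l,st,c=cv2.connectedComponentsWithStats(m)
    for i in range(1,k):
        if st[i,4]>150:
            p=C[l==i]; r=cv2.minAreaRect(p[:,:2].astype(np.float32)*1000)
            print(n,'pan',c[i].round(),st[i,4],np.median(p,0).round(4),r)
    m=((z>0.004)&(z<0.06)&(C[...,0]>0.35)&(C[...,0]<.65)&(C[...,1]>-.25)&(C[...,1]<.05)&(d['depth']>0)).astype(np.uint8)
    k,l,st,c=cv2.connectedComponentsWithStats(m)
    for i in range(1,k):
        if st[i,4]>150:
            p=C[l==i]; r=cv2.minAreaRect(p[:,:2].astype(np.float32)*1000)
            print(n,'low',c[i].round(),st[i,4],np.median(p,0).round(4),p[:,2].max(),r)
A=cv2.resize(ims['scene']['image'][155:255,200:380],None,fx=4,fy=4)[:,:,::-1]
B=cv2.resize(ims['side']['image'][190:300,240:360],None,fx=4,fy=4)[:,:,::-1]
im=np.zeros((400,1300,3),np.uint8)
cv2.imwrite('pics/crop1.png',A)
E
python3 m1.py
```

```text
scene [317.3 212.6] 91 cast [0.4416 0.0406 0.024 ] ax [-1.     0.024] 178.6 depth med [0.4448 0.0415 0.0285] len 0.054
scene [341.1 221.6] 95 cast [0.4432 0.1105 0.024 ] ax [-0.999  0.036] 177.9 depth med [0.4445 0.1111 0.0283] len 0.053
scene pan [277. 253.] 1147 [ 0.6311 -0.0016  0.0996] ((631.0587158203125, -1.7022209167480469), (81.54254913330078, 98.17274475097656), 88.99016571044922)
scene pan [366. 288.] 1277 [0.6362 0.2288 0.0998] ((635.2116088867188, 228.1312713623047), (80.11878967285156, 96.74588012695312), 88.45401000976562)
scene low [244. 198.] 779 [ 0.4696 -0.1637  0.0221] 0.05706533894463843 ((471.8161926269531, -171.9723358154297), (67.03936767578125, 204.24798583984375), 80.73287200927734)
scene low [312. 216.] 402 [0.4536 0.0305 0.0089] 0.035476360049737685 ((447.5788269042969, 25.925703048706055), (104.38494110107422, 47.629844665527344), 0.18161951005458832)
scene low [274. 225.] 194 [ 0.5192 -0.0569  0.0152] 0.021693912914994427 ((514.9976196289062, -61.05239486694336), (41.19377517700195, 80.06893157958984), 26.7736873626709)
side pan [227. 214.] 800 [ 0.6326 -0.0021  0.0991] ((632.0128173828125, -4.184719085693359), (85.00607299804688, 95.62947845458984), 89.78839111328125)
side pan [189. 276.] 1385 [0.6366 0.2281 0.0989] ((636.1962890625, 225.5800018310547), (84.44977569580078, 96.20150756835938), 88.1998519897461)
side low [304. 213.] 676 [ 0.4632 -0.16    0.0213] 0.05461167694547068 ((475.66229248046875, -188.2812957763672), (87.57754516601562, 194.2947540283203), 68.73812866210938)
side low [235. 244.] 384 [0.6123 0.0134 0.0166] 0.05684085974814865 ((614.7457885742188, 3.803203582763672), (92.0159683227539, 50.304290771484375), 89.84933471679688)
side low [297. 262.] 399 [0.4463 0.042  0.0158] 0.03219841347046148 ((448.19415283203125, 27.546001434326172), (45.907859802246094, 86.21246337890625), 88.9141845703125)
```

View pics/crop1.png

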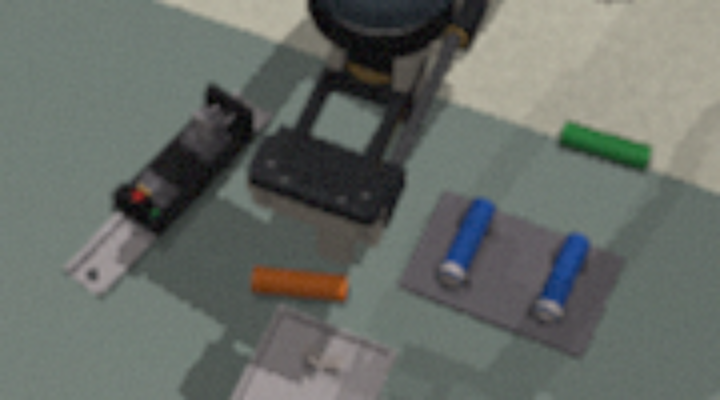

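The crop shows the buttons (white bands) of both blue cells toward world +x. The red cross (fixed contact) is at the lower-left end of the charger, near crop pixel (138,195). The cast cell heights, tray spacing (70 mm) and pan spacing (230 mm) all agree with the given sizes. Next I'll go above the first cell.

Call:
{"fn": "step_arm", "kwargs": {
  "offset": [
    [41, -100, 60],
    [41, -100, 60],
    [41, -100, 60],
    [41, -100, 60],
    [41, -100, 60],
    [41, -100, 60],
    [41, -100, 60],
    [41, -100, 60],
    [41, -100, 60],
    [41, -100, 60]
  ],
  "twist": [
    [0, 0, 91.5],
    [0, 0, 91.5],
    [0, 0, 91.5],
    [0, 0, 91.5],
    [0, 0, 91.5],
    [0, 0, 91.5],
    [0, 0, 91.5],
    [0, 0, 91.5],
    [0, 0, 91.5],
    [0, 0, 91.5]
  ],
  "grip": 45,
  "newtons": 10
}}

```text
t: 1.4
position: [0.4498, 0.0411, 0.1585]
tcp_rot: [-0.0, 1.0, -0.013, -0.0]
contact_force: [0.6, 0.0, -0.3]
gripper_width: 0.453
```

```bash
python3 - <<'E'
from h import *
import pickle
ims={n:get(n) for n in('scene','side','wrist')}
pickle.dump(ims,open('i1.pkl','wb'))
s=arm.get_state();print(s['t'],s['position'],R.from_quat(np.roll(s['tcp_rot'],-1)).as_matrix().round(3).tolist(),s['qpos'].round(2))
save(ims['wrist'],'w1.png',None,1.4)
d=ims['wrist'];print(proj(d,[.448,.041,.02],True),proj(d,[.448,.111,.02],True),proj(d,[.47,-.17,.03],True))
hsv=cv2.cvtColor(d['image'],cv2.COLOR_RGB2HSV)
m=cv2.inRange(hsv,(108,150,60),(125,255,255))
k,l,st,c=cv2.connectedComponentsWithStats(m)
for i in range(1,k):
    if st[i,4]>150:
        v,u=np.nonzero(l==i); pts=np.array([onz(d,a,b,0.024,True)[:2] for a,b in zip(u,v)])
        w,V=np.linalg.eigh(np.cov(pts.T)); r=cv2.minAreaRect(pts.astype(np.float32)*1000)
        print(c[i],st[i,4],pts.mean(0).round(4),np.degrees(np.arctan2(V[1,1],V[0,1])).round(1),r)
E
```

```text
1.55 [0.44992115 0.04102244 0.15858561] [[1.0, -0.024, -0.0], [-0.024, -1.0, 0.0], [-0.0, -0.0, -1.0]] [-0.16  0.14  1.85 -0.    1.16  1.44]
[279.57925241 197.68560818] [208.81010486 199.50426875] [478.65074985 176.63069579]
[211.53145336 201.49457701] 922 [0.4468 0.1076] 177.6 ((446.21551513671875, 107.63028717041016), (16.796037673950195, 58.25666427612305), 87.77088928222656)
[282.42579324 201.27635619] 977 [0.4452 0.0383] 178.1 ((444.0341796875, 38.224464416503906), (16.521799087524414, 56.388179779052734), 88.33328247070312)
```

View pics/w1.png

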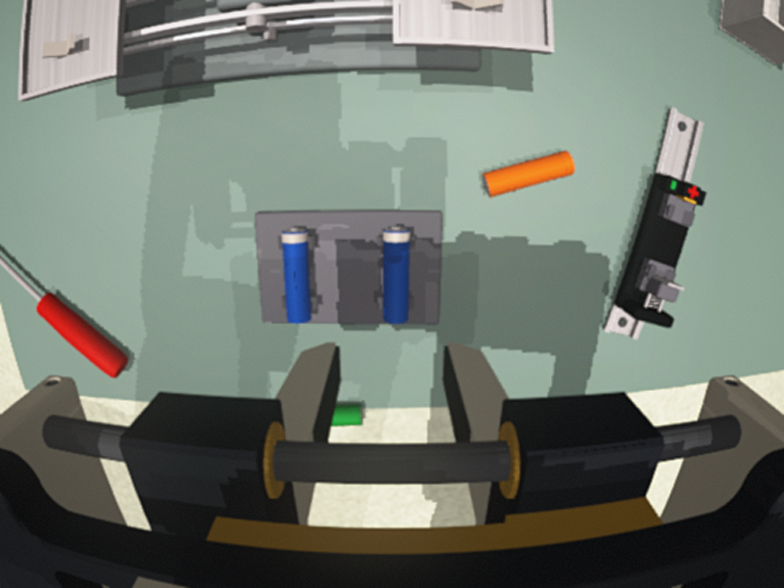

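The wrist view shows the cells at (396,275) and (296,275) with their white bands toward +x. The charger is at (665,245), its red cross at (693,192), and the fingers clear the neighbouring cell. Next I'll descend and grip.

Call:
{"fn": "step_arm", "kwargs": {
  "offset": [
    [-1, 1.5, 50],
    [-1, 1.5, 100],
    [-1, 1.5, 135],
    [-1, 1.5, 148.5],
    [-1, 1.5, 148.5],
    [-1, 1.5, 148.5]
  ],
  "twist": [
    [0, 0, 0.5],
    [0, 0, 0.5],
    [0, 0, 0.5],
    [0, 0, 0.5],
    [0, 0, 0.5],
    [0, 0, 0.5]
  ]
}}

```text
t: 2.3
position: [0.4502, 0.0394, 0.0113]
tcp_rot: [0.0, 1.0, -0.017, 0.001]
contact_force: [-0.6, 0.1, 0.4]
gripper_width: 0.448
```

Call:
{"fn": "step_arm", "kwargs": {
  "offset": [
    [0, 0, 0],
    [0, 0, 0],
    [0, 0, 0],
    [0, 0, 0],
    [0, 0, 0]
  ],
  "twist": [
    [0, 0, 0],
    [0, 0, 0],
    [0, 0, 0],
    [0, 0, 0],
    [0, 0, 0]
  ],
  "grip": 5,
  "newtons": 15
}}

```text
t: 2.92
position: [0.4494, 0.0383, 0.0108]
tcp_rot: [0.001, 1.0, -0.017, 0.0]
contact_force: [-1.3, -6.0, 3.8]
gripper_width: 0.185
```

Call:
{"fn": "step_arm", "kwargs": {
  "offset": [
    [0, 0, -15],
    [0, 0, -65],
    [0, 0, -115],
    [30, 5, -130],
    [80, 15, -130],
    [130, 25, -130],
    [170, 33, -130],
    [183, 35, -130],
    [183, 35, -130],
    [183, 35, -130]
  ],
  "twist": [
    [0, 0, 0],
    [0, 0, 0],
    [0, 0, 0],
    [0, 0, 0],
    [0, 0, -1],
    [0, 0, -1],
    [0, 0, -1],
    [0, 0, -1],
    [0, 0, -1],
    [0, 0, -1]
  ]
}}

```text
t: 4.18
position: [0.6291, -0.0012, 0.1401]
tcp_rot: [-0.0, 1.0, -0.009, -0.001]
contact_force: [-0.2, 0.4, -0.7]
gripper_width: 0.189
```

```bash
python3 - <<'E'
from h import *
import pickle
ims={n:get(n) for n in('scene','side','wrist')}
pickle.dump(ims,open('i2.pkl','wb'))
s=arm.get_state();print(s['t'],s['position'],s['gripper_width'],s['contact_force'])
a=cv2.resize(ims['side']['image'][170:320,150:400],None,fx=3,fy=3)
b=ims['wrist']['image']
cv2.imwrite('pics/w2.png',cv2.resize(b,None,fx=1.4,fy=1.4,interpolation=cv2.INTER_CUBIC)[:,:,::-1])
d=ims['wrist']
for p in([.6315,-.0025,.113],[.6357,.2275,.113],[.6315-.047,-.0025,.103],[.6315+.047,-.0025,.103]): print((proj(d,p,True)*1.4).round())
E
```

```text
4.325 [ 0.62964129 -0.00138036  0.14052494] 0.18364254939431696 [0.05851468 0.28200993 0.25153134]
[394. 333.]
[ 13. 322.]
[395. 408.]
[392. 228.]
```

View pics/w2.png

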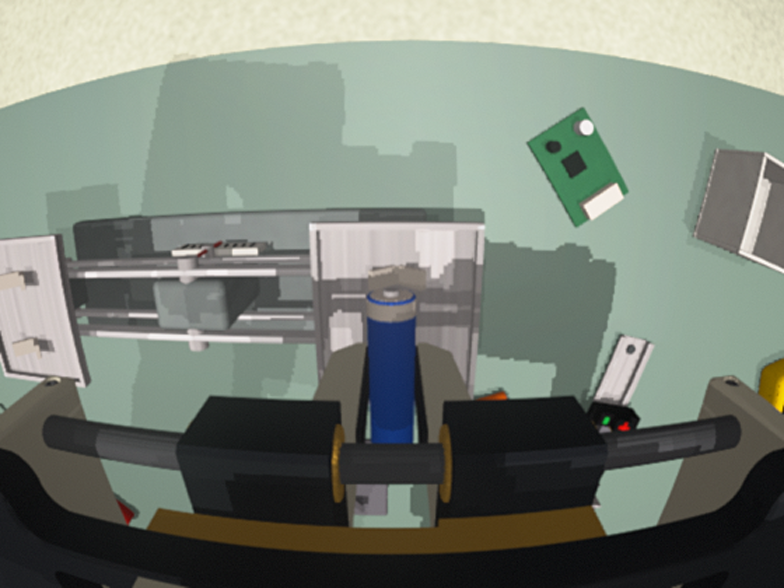

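```bash
cat > m2.py <<'E'
from h import *
import pickle
d=pickle.load(open('i2.pkl','rb'))['wrist']
f=lambda u,v,z:onz(d,u/1.4,v/1.4,z,True).round(4)
print('pan front L,R',f(311,223,.103),f(484,223,.103))
print('pan R side low',f(474,380,.103),'L',f(322,345,.103))
print('leftpan corners',f(62,236,.103),f(88,384,.103))
print('button tip',f(391,293,.150),'band edges',f(367,300,.150),f(416,300,.150))
print('V',f(393,280,.112))
E
python3 m2.py
```

```text
pan front L,R [0.6815 0.0344 0.103 ] [ 0.6803 -0.0445  0.103 ]
pan R side low [ 0.6001 -0.043   0.103 ] L [0.6213 0.033  0.103 ]
leftpan corners [0.6832 0.1789 0.103 ] [0.5924 0.1839 0.103 ]
button tip [ 0.6623 -0.0017  0.15  ] band edges [0.6598 0.0071 0.15  ] [ 0.6595 -0.0107  0.15  ]
V [ 0.6564 -0.0025  0.112 ]
```

```bash
python3 - <<'E'
from h import *
import pickle
i=pickle.load(open('i2.pkl','rb'))
w=cv2.resize(i['wrist']['image'][150:260,210:360],None,fx=5,fy=5,interpolation=cv2.INTER_CUBIC)
cv2.imwrite('pics/w2c.png',w[:,:,::-1])
E
```

```text
(no output)
```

View pics/w2c.png

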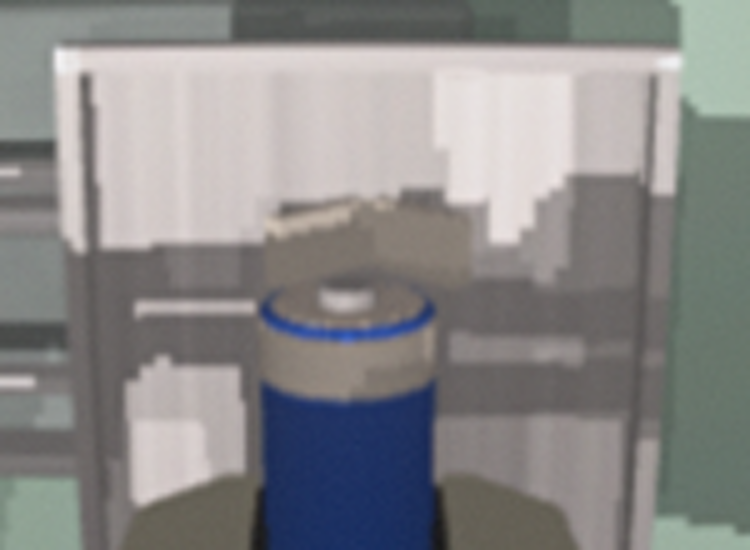

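The crop shows the pan centre about 3 mm to -y of the cell, with the V support centred at crop (367,205) against the cell at 347. I'll correct by 3 mm sideways and 4 mm along, then lower.

Call:
{"fn": "step_arm", "kwargs": {
  "offset": [
    [4, 3, 5],
    [4, 3, 20],
    [4, 3, 30],
    [4, 3, 34],
    [4, 3, 37],
    [4, 3, 40],
    [4, 3, 42],
    [4, 3, 42]
  ],
  "twist": [
    [0, 0, 0],
    [0, 0, 0],
    [0, 0, 0],
    [0, 0, 0],
    [0, 0, 0],
    [0, 0, 0],
    [0, 0, 0],
    [0, 0, 0]
  ]
}}

```text
t: 5.32
position: [0.6347, -0.0048, 0.0982]
tcp_rot: [-0.0, 1.0, -0.009, 0.0]
contact_force: [0.0, 1.2, -0.9]
gripper_width: 0.191
```

Call:
{"fn": "step_arm", "kwargs": {
  "offset": [
    [0, 0, 0],
    [0, 0, 0],
    [0, 0, 0],
    [0, 0, 0],
    [0, 0, 0],
    [0, 0, 0]
  ],
  "twist": [
    [0, 0, 0],
    [0, 0, 0],
    [0, 0, 0],
    [0, 0, 0],
    [0, 0, 0],
    [0, 0, 0]
  ],
  "grip": 32
}}

```text
t: 6.08
position: [0.6346, -0.0049, 0.0981]
tcp_rot: [0.0, 1.0, -0.009, -0.0]
contact_force: [-0.5, 0.4, -0.3]
gripper_width: 0.319
```

```bash
python3 - <<'E'
from h import *
import pickle
ims={n:get(n) for n in('scene','side','wrist')}
pickle.dump(ims,open('i3.pkl','wb'))
s=arm.get_state();print(s['t'],s['position'],s['gripper_width'],s['contact_force'])
for n in('scene','side'):
    C=cloud(ims[n]); z=C[...,2]; m=(z>.07)&(z<.135)&(C[...,0]>.58)&(C[...,0]<.69)
    for a,b in((-.045,.035),(.185,.27)):
        p=C[m&(C[...,1]>a)&(C[...,1]<b)]; print(n,a,len(p),np.percentile(p[:,2],[10,25,50,75,95]).round(4))
a=cv2.resize(ims['side']['image'][190:310,150:290],None,fx=4,fy=4)[:,:,::-1]
b=cv2.resize(ims['wrist']['image'][130:290,200:440],None,fx=3,fy=3)[:,:,::-1]
cv2.imwrite('pics/w3.png',np.hstack([a[:480],b[:480]])[:, :] if 0 else cv2.resize(np.hstack([a,b]),None,fx=.62,fy=.62))
E
```

```text
6.225 [ 0.63459034 -0.00487961  0.09816428] 0.32156701283239264 [ 0.31044734  0.41737519 -0.40764633]
scene -0.045 744 [0.0821 0.0835 0.0858 0.0981 0.1163]
scene 0.185 1357 [0.112  0.1133 0.1149 0.1168 0.1219]
side -0.045 815 [0.0826 0.0839 0.0867 0.1043 0.1268]
side 0.185 1443 [0.112  0.1129 0.1138 0.116  0.1197]
```

View pics/w3.png

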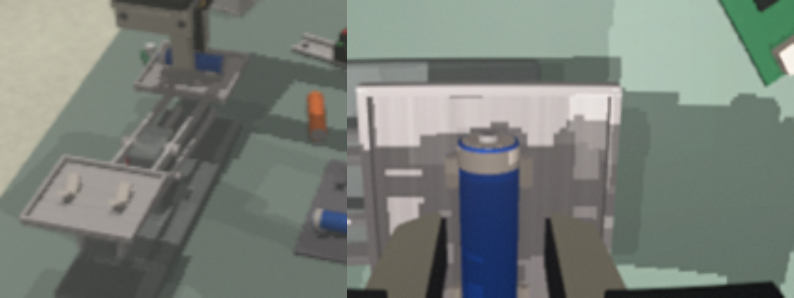

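Cell A lies in the right pan's V. That pan went down about 14 mm, to the stop, so A looks like the true cell. Now for cell B.

Call:
{"fn": "step_arm", "kwargs": {
  "offset": [
    [0, 0, -30],
    [0, 0, -65],
    [-45, -26, -70],
    [-95, -55, -70],
    [-145, -83, -70],
    [-188, -109, -60],
    [-188, -109, -5],
    [-188, -109, 50],
    [-188, -109, 78],
    [-188, -109, 87.5],
    [-188, -109, 87.5],
    [-188, -109, 87.5]
  ],
  "twist": [
    [0, 0, 0],
    [0, 0, 0],
    [0, 0, 1],
    [0, 0, 1],
    [0, 0, 1],
    [0, 0, 1],
    [0, 0, 1],
    [0, 0, 1],
    [0, 0, 1],
    [0, 0, 1],
    [0, 0, 1],
    [0, 0, 1]
  ],
  "grip": 42
}}

```text
t: 7.72
position: [0.4497, 0.1074, 0.0119]
tcp_rot: [-0.0, 1.0, -0.017, 0.001]
contact_force: [0.5, 0.3, 0.2]
gripper_width: 0.424
```

Call:
{"fn": "step_arm", "kwargs": {
  "offset": [
    [0, 0, 0],
    [0, 0, 0],
    [0, 0, 0],
    [0, 0, 0],
    [0, 0, 0]
  ],
  "twist": [
    [0, 0, 0],
    [0, 0, 0],
    [0, 0, 0],
    [0, 0, 0],
    [0, 0, 0]
  ],
  "grip": 5
}}

```text
t: 8.35
position: [0.4489, 0.108, 0.0112]
tcp_rot: [-0.0, 1.0, -0.018, 0.001]
contact_force: [0.4, 5.3, 5.7]
gripper_width: 0.186
```

Call:
{"fn": "step_arm", "kwargs": {
  "offset": [
    [0, 0, -15],
    [0, 0, -65],
    [0, 0, -115],
    [30, -20, -138],
    [75, -50, -138],
    [120, -80, -138],
    [160, -107, -138],
    [186, -124.5, -138],
    [186, -124.5, -138],
    [186, -124.5, -138]
  ],
  "twist": [
    [0, 0, 0],
    [0, 0, 0],
    [0, 0, 0],
    [0, 0, 0],
    [0, 0, -1],
    [0, 0, -1],
    [0, 0, -1],
    [0, 0, -1],
    [0, 0, -1],
    [0, 0, -1]
  ]
}}

```text
t: 9.6
position: [0.6377, 0.2247, 0.1479]
tcp_rot: [0.0, 1.0, -0.009, -0.001]
contact_force: [-1.1, -0.6, 0.3]
gripper_width: 0.188
```

```bash
python3 - <<'E'
from h import *
import pickle
ims={n:get(n) for n in('scene','side','wrist')}
pickle.dump(ims,open('i4.pkl','wb'))
s=arm.get_state();print(s['t'],s['position'],s['gripper_width'],s['contact_force'])
w=cv2.resize(ims['wrist']['image'][120:250,200:360],None,fx=5,fy=4.6,interpolation=cv2.INTER_CUBIC)
w=cv2.resize(ims['wrist']['image'][135:255,200:360],None,fx=5,fy=5,interpolation=cv2.INTER_CUBIC)
cv2.imwrite('pics/w4.png',w[:,:,::-1])
E
```

```text
9.75 [0.63790907 0.22458258 0.14887204] 0.19275660638954176 [-0.66364151 -0.01477769 -1.13404251]
```

View pics/w4.png

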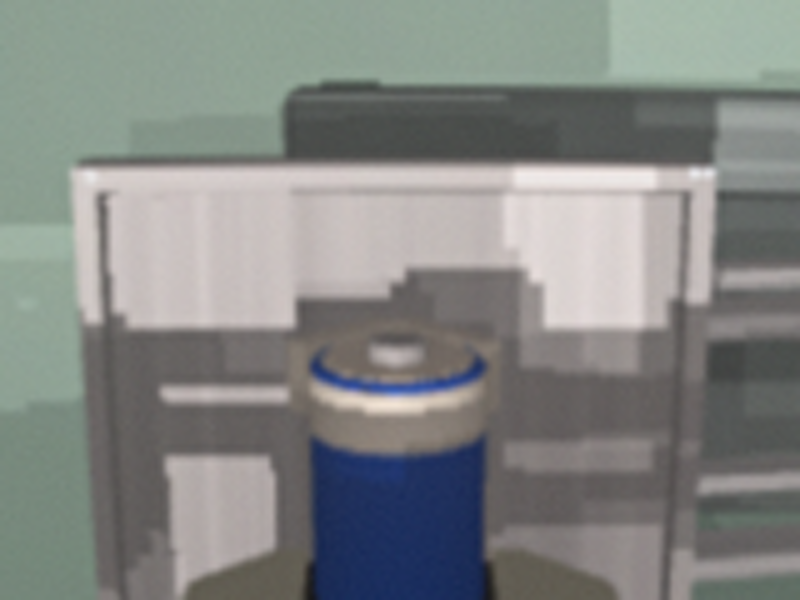

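The cell at crop (398,355) is centred on the pan's V support at (395,350). I'll lower and release.

Call:
{"fn": "step_arm", "kwargs": {
  "offset": [
    [0, 0, 8],
    [0, 0, 20],
    [0, 0, 27],
    [0, 0, 31],
    [0, 0, 34],
    [0, 0, 37],
    [0, 0, 39],
    [0, 0, 39]
  ],
  "twist": [
    [0, 0, 0],
    [0, 0, 0],
    [0, 0, 0],
    [0, 0, 0],
    [0, 0, 0],
    [0, 0, 0],
    [0, 0, 0],
    [0, 0, 0]
  ]
}}

```text
t: 10.75
position: [0.6388, 0.2256, 0.1096]
tcp_rot: [-0.0, 1.0, -0.009, 0.0]
contact_force: [-0.7, 1.6, 0.6]
gripper_width: 0.186
```

Call:
{"fn": "step_arm", "kwargs": {
  "offset": [
    [0, 0, 0],
    [0, 0, 0],
    [0, 0, 0],
    [0, 0, 0],
    [0, 0, -5],
    [0, 0, -20],
    [0, 0, -45],
    [0, 0, -60],
    [0, 0, -60],
    [0, 0, -60],
    [0, 0, -60],
    [0, 0, -60]
  ],
  "twist": [
    [0, 0, 0],
    [0, 0, 0],
    [0, 0, 0],
    [0, 0, 0],
    [0, 0, 0],
    [0, 0, 0],
    [0, 0, 0],
    [0, 0, 0],
    [0, 0, 0],
    [0, 0, 0],
    [0, 0, 0],
    [0, 0, 0]
  ],
  "grip": 32
}}

```text
t: 12.25
position: [0.6384, 0.2252, 0.1688]
tcp_rot: [0.0, 1.0, -0.009, -0.001]
contact_force: [-0.2, 0.0, -1.2]
gripper_width: 0.321
```

```bash
cat > m5.py <<'E'
from h import *
import pickle,sys
ims={n:get(n) for n in('scene','side','wrist')}
pickle.dump(ims,open('i5.pkl','wb'))
s=arm.get_state();print(s['t'],s['position'],s['gripper_width'],s['contact_force'])
for n in('scene','side'):
    C=cloud(ims[n]); z=C[...,2]; m=(z>.07)&(z<.15)&(C[...,0]>.58)&(C[...,0]<.69)
    hsv=cv2.cvtColor(ims[n]['image'],cv2.COLOR_RGB2HSV); bl=cv2.inRange(hsv,(105,120,40),(128,255,255))>0
    for a,b in((-.045,.035),(.185,.27)):
        k=m&(C[...,1]>a)&(C[...,1]<b); p=C[k&~bl]; q=C[k&bl]; print(n,a,len(p),np.percentile(p[:,2],[10,25,50,75]).round(4),'blue',len(q),np.median(q,0).round(4) if len(q) else '',np.percentile(q[:,2],97).round(4) if len(q) else '')
E
python3 m5.py
```

```text
12.4 [0.63860482 0.22528485 0.16924916] 0.32016083338474305 [-0.16548122  0.04233081  0.16945637]
scene -0.045 978 [0.0889 0.0903 0.092  0.0943] blue 134 [ 6.290e-01 -5.000e-04  1.133e-01] 0.1175
scene 0.185 996 [0.1048 0.1061 0.1078 0.1108] blue 149 [0.6361 0.227  0.1294] 0.1333
side -0.045 660 [0.089  0.0902 0.0914 0.0951] blue 119 [0.6307 0.0025 0.1109] 0.115
side 0.185 1411 [0.1051 0.106  0.1074 0.1119] blue 9 [0.6135 0.2345 0.1247] 0.1266
```

The right pan is 8 mm low and the left 8 mm high, about 0.07 rad, so cell A (right pan) is the true one. I'll go back above it and take a numeric look.

Call:
{"fn": "step_arm", "kwargs": {
  "offset": [
    [0, 55, 0],
    [0, 115, 0],
    [0, 175, 0],
    [0, 220, 0],
    [0, 230, 15],
    [0, 230, 25],
    [0, 230, 25]
  ],
  "twist": [
    [0, 0, 0],
    [0, 0, 0],
    [0, 0, 0],
    [0, 0, 0],
    [0, 0, 0],
    [0, 0, 0],
    [0, 0, 0]
  ],
  "grip": 36,
  "newtons": 4
}}

```text
t: 13.28
position: [0.6337, -0.0029, 0.1429]
tcp_rot: [-0.001, 1.0, -0.008, -0.002]
contact_force: [-0.4, -0.1, -0.2]
gripper_width: 0.359
```

```bash
cat > m6.py <<'E'
from h import *
d=get('wrist'); s=arm.get_state();print(s['t'],s['position'],s['contact_force'])
hsv=cv2.cvtColor(d['image'],cv2.COLOR_RGB2HSV)
m=cv2.inRange(hsv,(105,130,40),(128,255,255))
k,l,st,c=cv2.connectedComponentsWithStats(m)
for i in range(1,k):
    if st[i,4]>300:
        v,u=np.nonzero(l==i); pts=np.array([onz(d,a,b,0.108,True)[:2] for a,b in zip(u,v)])
        w,V=np.linalg.eigh(np.cov(pts.T))
        # mid of width by row
        rows=[(onz(d,(u[v==r].min()+u[v==r].max())/2,r,.108,True)[:2]).round(4) for r in range(v.min()+4,v.max(),12)]
        print(c[i],st[i,4],pts.mean(0).round(4),np.degrees(np.arctan2(V[1,1],V[0,1])).round(1),np.ptp(pts,0).round(4)); print(np.array(rows).tolist())
save(d,'w6.png',(200,100,360,330),2.6)
E
python3 m6.py
```

```text
13.325 [ 0.63423417 -0.0028034   0.14379162] [-0.3000819  -0.09793196  0.35144868]
[280.52965661 240.18990635] 1922 [ 0.6303 -0.0034] 178.9 [0.0592 0.017 ]
[[0.6554, -0.0041], [0.6472, -0.0037], [0.6388, -0.0035], [0.6302, -0.0034], [0.6213, -0.0033], [0.612, -0.0031], [0.6024, -0.003]]
[  8.63814433 239.66597938] 970 [0.6269 0.2405] 167.7 [0.0666 0.0293]
[[0.6588, 0.2347], [0.6479, 0.2365], [0.6366, 0.2386], [0.625, 0.2412], [0.6131, 0.2426], [0.6008, 0.2444]]
```

Call:
{"fn": "step_arm", "kwargs": {
  "offset": [
    [0, -0.7, 10],
    [0, -0.7, 28],
    [0, -0.7, 42],
    [0, -0.7, 48],
    [0, -0.7, 48],
    [0, -0.7, 48]
  ],
  "twist": [
    [0, 0, 0],
    [0, 0, 0],
    [0, 0, 0],
    [0, 0, 0],
    [0, 0, 0],
    [0, 0, 0]
  ]
}}

```text
t: 14.08
position: [0.6351, -0.0041, 0.0971]
tcp_rot: [0.0, 1.0, -0.009, 0.0]
contact_force: [-0.2, 0.1, -0.9]
gripper_width: 0.357
```

```bash
sed -i 's/^save.*//' m6.py; cat >> m6.py <<'E'
w=cv2.resize(d['image'][130:290,200:360],None,fx=3.6,fy=3.6,interpolation=cv2.INTER_CUBIC)
cv2.imwrite('pics/w7.png',w[:,:,::-1])
E
python3 m6.py
```

```text
14.125 [ 0.63524053 -0.0041304   0.09727622] [-0.38378439  0.53980192 -0.93649592]
[278.54169797 272.05860255] 2662 [ 0.6323 -0.0035] 179.0 [0.0553 0.0169]
[[0.6562, -0.0039], [0.6495, -0.0038], [0.6426, -0.0037], [0.6354, -0.0035], [0.6279, -0.0034], [0.6202, -0.0032], [0.612, -0.0031]]
```

View pics/w7.png

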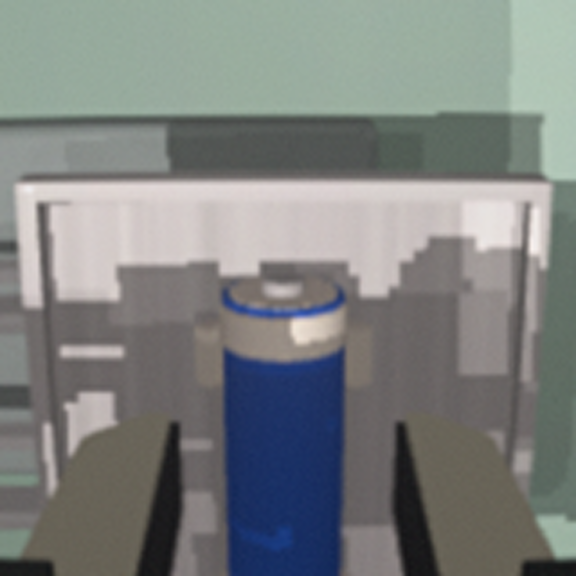

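The cell at crop (283,430) lies between the fingers (middle at 289) and in its V. I'll nudge 0.6 mm and close softly.

Call:
{"fn": "step_arm", "kwargs": {
  "offset": [
    [0, -0.6, 1],
    [0, -0.6, 1],
    [0, -0.6, 1],
    [0, -0.6, 1],
    [0, -0.6, 1],
    [0, -0.6, 1]
  ],
  "twist": [
    [0, 0, 0],
    [0, 0, 0],
    [0, 0, 0],
    [0, 0, 0],
    [0, 0, 0],
    [0, 0, 0]
  ],
  "grip": 5,
  "newtons": 4
}}

```text
t: 14.88
position: [0.6348, -0.0034, 0.0957]
tcp_rot: [0.0, 1.0, -0.009, 0.0]
contact_force: [0.8, -0.2, -0.4]
gripper_width: 0.193
```

Call:
{"fn": "step_arm", "kwargs": {
  "offset": [
    [0, 0, -4],
    [0, 0, -12],
    [0, 0, -25],
    [0, 0, -25]
  ],
  "twist": [
    [0, 0, 0],
    [0, 0, 0],
    [0, 0, 0],
    [0, 0, 0]
  ]
}}

```text
t: 15.38
position: [0.6359, -0.0035, 0.1226]
tcp_rot: [0.0, 1.0, -0.009, 0.002]
contact_force: [0.3, -0.1, -1.2]
gripper_width: 0.19
```

Cell A is lifted. Before the approach I'll estimate the rail from the earlier wrist view.

```bash
python3 - <<'E'
from h import *
import pickle
d=pickle.load(open('i1.pkl','rb'))['wrist']
f=lambda u,v,z:onz(d,u/1.4,v/1.4,z,True)
a=f(687,113,.0075); b=f(619,331,.0075); print(a,b,np.linalg.norm(a-b),np.degrees(np.arctan2(*(a-b)[1::-1])),(a+b)/2)
print('screws',f(682,126,.0075),f(622,322,.0075),'cross',f(693,192,.038))
for n in('scene','side'):
    s=pickle.load(open('i0.pkl','rb'))[n]; C=cloud(s); z=C[...,2]
    m=(z>.015)&(z<.06)&(C[...,0]>.37)&(C[...,0]<.56)&(C[...,1]>-.26)&(C[...,1]<-.10)
    hsv=cv2.cvtColor(s['image'],cv2.COLOR_RGB2HSV); 
    p=C[m]; print(n,len(p),p.mean(0),cv2.minAreaRect(p[:,:2].astype(np.float32)*1000))
    br=m&(z>.045); print('plate',np.median(C[br],0),br.sum())
    rd=m&(hsv[...,1]>140)&((hsv[...,0]<8)|(hsv[...,0]>172)); print('red',np.median(C[rd],0),rd.sum())
    q=(hsv[...,1]<60)&(z>.003)&(z<.012)&(C[...,0]>.36)&(C[...,0]<.57)&(C[...,1]>-.27)&(C[...,1]<-.08)&(hsv[...,2]>110); print('rail',q.sum(),cv2.minAreaRect(C[q][:,:2].astype(np.float32)*1000))
E
```

```text
[ 0.57538413 -0.19632979  0.0075    ] [ 0.39458894 -0.14535539  0.0075    ] 0.1878437930916813 -15.745562019985275 [ 0.48498654 -0.17084259  0.0075    ]
screws [ 0.56414728 -0.19108839  0.0075    ] [ 0.40246227 -0.14697859  0.0075    ] cross [ 0.51362486 -0.1818421   0.038     ]
scene 587 [ 0.46520851 -0.16132776  0.02874446] ((472.4090576171875, -166.91709899902344), (45.711952209472656, 129.45394897460938), 74.706787109375)
plate [ 0.4352256  -0.1567747   0.04823425] 44
red [ 0.51198974 -0.17768355  0.03927907] 10
rail 591 ((465.2402648925781, -175.1428985595703), (189.34165954589844, 209.64756774902344), 89.7381591796875)
side 520 [ 0.46175205 -0.15997196  0.02809645] ((465.11724853515625, -167.69204711914062), (49.307823181152344, 112.4791259765625), 74.71773529052734)
plate [ 0.43819516 -0.15819457  0.04773128] 41
red [ 0.51374391 -0.18030477  0.04004003] 1
rail 166 ((465.92559814453125, -174.90481567382812), (186.78665161132812, 207.6479034423828), 89.45149230957031)
```

Call:
{"fn": "step_arm", "kwargs": {
  "offset": [
    [0, 0, -20],
    [-15, 10, -30],
    [-60, 41, -30],
    [-105, 72, -30],
    [-150, 103, -30],
    [-190, 130, -30],
    [-215, 147, -30],
    [-222, 152, -30],
    [-222, 152, -30],
    [-222, 152, -30],
    [-222, 152, -30]
  ],
  "twist": [
    [0, 0, 0],
    [0, 0, 0],
    [0, 0, 5],
    [0, 0, 10],
    [0, 0, 14.4],
    [0, 0, 14.4],
    [0, 0, 14.4],
    [0, 0, 14.4],
    [0, 0, 14.4],
    [0, 0, 14.4],
    [0, 0, 14.4]
  ],
  "newtons": 25
}}

```text
t: 16.75
position: [0.4108, -0.151, 0.1505]
tcp_rot: [-0.0, 0.991, -0.133, 0.0]
contact_force: [-0.9, -0.1, 0.1]
gripper_width: 0.189
```

```bash
python3 - <<'E'
from h import *
import pickle
ims={n:get(n) for n in('scene','side','wrist')}
pickle.dump(ims,open('i8.pkl','wb'))
s=arm.get_state();print(s['t'],s['position'],s['tcp_rot'],s['gripper_width'],s['contact_force'])
d=ims['wrist']
b=(170,70,390,290)
print((proj(d,[.479,-.170,.02],True)))
save(d,'w8.png',b,2.7)
E
```

```text
16.9 [ 0.41048672 -0.151048    0.15048706] [-1.11208479e-04  9.91051347e-01 -1.33481087e-01 -1.19444898e-04] 0.18680554966111193 [ 0.66911276 -0.94062708 -0.59382512]
[279.77630292 122.38425115]
```

View pics/w8.png

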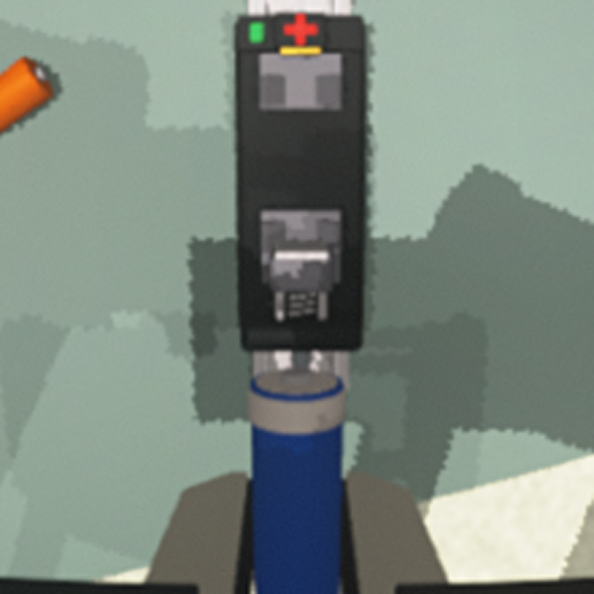

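```bash
cat > m8.py <<'E'
from h import *
import pickle
d=pickle.load(open('i8.pkl','rb'))['wrist']
p0=np.array([.4105,-.1510]); Rt=R.from_quat([.99105,-.13348,0,0]).as_matrix(); ex=Rt[:2,0]; ey=Rt[:2,1]
print('yaw',np.degrees(np.arctan2(ex[1],ex[0])))
def f(n,u,v,z):
    p=onz(d,170+u/2.7,70+v/2.7,z,True); q=p[:2]-p0; print(n,p.round(4),'tool x %.1f y %.1f'%(1e3*q@ex,1e3*q@ey))
f('brass mid top',301,48,.038); f('cross',301,31,.038)
f('plate top mid',301,256,.054); f('plate L',272,256,.054);f('plate R',329,256,.054)
f('deckF L',259,82,.035);f('deckF R',342,82,.035)
f('deckB L',261,215,.035);f('deckB R',341,215,.035)
f('wall L',236,17,.030);f('wall R',366,17,.030); f('back L',243,349,.03);f('back R',362,349,.03)
f('cell L',249,390,.160);f('cell R',345,390,.160);f('can L low',253,540,.160);f('can R low',342,540,.160);f('button',297,378,.160)
hsv=cv2.cvtColor(d['image'],cv2.COLOR_RGB2HSV)
red=((hsv[...,0]<6)|(hsv[...,0]>174))&(hsv[...,1]>150)&(hsv[...,2]>90); v,u=np.nonzero(red[70:95,260:300]); print('red px',len(u),(u.mean()+260-170)*2.7,v.mean()*2.7)
E
python3 m8.py
```

```text
yaw -15.341492718920803
brass mid top [ 0.5079 -0.1794  0.038 ] tool x 101.5 y 1.6
cross [ 0.5131 -0.1808  0.038 ] tool x 106.9 y 1.6
plate top mid [ 0.4464 -0.1625  0.054 ] tool x 37.7 y 1.5
plate L [ 0.4487 -0.154   0.054 ] tool x 37.7 y -7.2
plate R [ 0.4442 -0.1706  0.054 ] tool x 37.7 y 10.0
deckF L [ 0.5011 -0.1638  0.035 ] tool x 90.8 y -11.6
deckF R [ 0.4942 -0.1891  0.035 ] tool x 90.8 y 14.6
deckB L [ 0.4597 -0.1529  0.035 ] tool x 47.9 y -11.2
deckB R [ 0.4529 -0.1777  0.035 ] tool x 47.9 y 14.5
wall L [ 0.5239 -0.1623  0.03  ] tool x 112.4 y -19.1
wall R [ 0.513  -0.2024  0.03  ] tool x 112.4 y 22.5
back L [ 0.4169 -0.1341  0.03  ] tool x 1.7 y -17.9
back R [ 0.4062 -0.1731  0.03  ] tool x 1.7 y 22.5
cell L [ 0.442  -0.1504  0.16  ] tool x 30.2 y -8.9
cell R [ 0.4372 -0.1678  0.16  ] tool x 30.2 y 9.2
can L low [ 0.4112 -0.1422  0.16  ] tool x -1.7 y -8.7
can R low [ 0.4064 -0.1594  0.16  ] tool x -1.7 y 9.2
button [ 0.4418 -0.1597  0.16  ] tool x 32.5 y 0.1
red px 83 298.9843373493976 28.528915662650604
```

The crop shows the red cross at (300,30), the brass contact at (301,50), the plate top at (301,256) and the cell's button at (297,378), with the axes parallel. In tool coordinates the bay axis is at y +1.5. The contact face is at x ≈100.5 and the plate at ≈39, which matches the 61 mm given. The bay middle is therefore at x ≈67, and the cell centre sits 1 mm behind the TCP. I'll move over the bay with the cell level above the wall and grip firmly.

Call:
{"fn": "step_arm", "kwargs": {
  "offset": [
    [30, 1.4, 0],
    [65, 1.4, 0],
    [78, 1.4, 10],
    [78, 1.4, 45],
    [78, 1.4, 80],
    [78, 1.4, 100],
    [78, 1.4, 108],
    [78, 1.4, 108],
    [78, 1.4, 108]
  ],
  "twist": [
    [0, 0, 0],
    [0, 0, 0],
    [0, 0, 0],
    [0, 0, 0],
    [0, 0, 0],
    [0, 0, 0],
    [0, 0, 0],
    [0, 0, 0],
    [0, 0, 0]
  ],
  "newtons": 50
}}

```text
t: 18.02
position: [0.4855, -0.1738, 0.0435]
tcp_rot: [0.0, 0.991, -0.134, 0.001]
contact_force: [0.2, -0.2, 0.1]
gripper_width: 0.181
```

```bash
python3 - <<'E'
from h import *
import pickle
ims={n:get(n) for n in('scene','side','wrist')}
pickle.dump(ims,open('i9.pkl','wb'))
s=arm.get_state();print(s['t'],s['position'],s['gripper_width'],s['contact_force'])
d=ims['side']; u,v=proj(d,[.485,-.171,.045]).astype(int); print(u,v)
a=cv2.resize(d['image'][v-40:v+40,u-50:u+50],None,fx=5,fy=5,interpolation=cv2.INTER_CUBIC)
b=cv2.resize(ims['wrist']['image'][170:290,200:350],None,fx=10/3,fy=10/3,interpolation=cv2.INTER_CUBIC)
im=np.hstack([a,b]);print(im.shape); cv2.imwrite('pics/w9.png',cv2.resize(im,None,fx=.79,fy=.79)[:,:,::-1])
E
```

```text
18.175 [ 0.48548478 -0.1738477   0.04351483] 0.17779262594187642 [ 0.2742152   0.57055956 -0.53265065]
298 203
(400, 1000, 3)
```

View pics/w9.png

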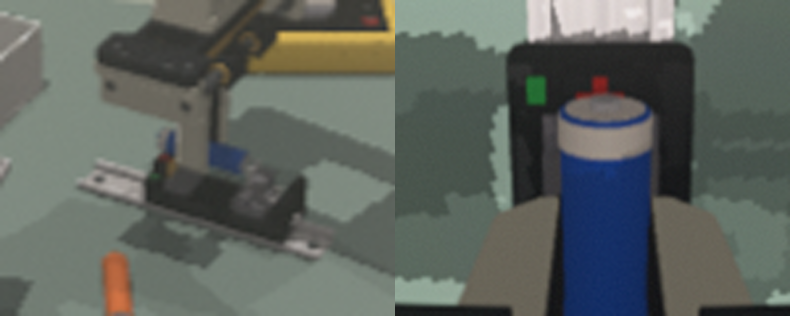

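The wrist half shows the cell tip at (606,105) against a shoulder midline of 600, so I'll correct 1 mm toward -y of the tool. The cell is above the wall. Now I'll push back gently.

Call:
{"fn": "step_arm", "kwargs": {
  "offset": [
    [-1, -1, 0.5],
    [-2, -1, 0.5],
    [-3, -1, 0.5],
    [-4, -1, 0.5],
    [-5, -1, 0.5],
    [-6, -1, 0.5],
    [-6, -1, 0.5]
  ],
  "twist": [
    [0, 0, 0],
    [0, 0, 0],
    [0, 0, 0],
    [0, 0, 0],
    [0, 0, 0],
    [0, 0, 0],
    [0, 0, 0]
  ]
}}

```text
t: 19.05
position: [0.4798, -0.1711, 0.0423]
tcp_rot: [0.0, 0.991, -0.134, 0.0]
contact_force: [1.8, 0.4, -1.6]
gripper_width: 0.182
```

Call:
{"fn": "step_arm", "kwargs": {
  "offset": [
    [-1, 0, 0],
    [-2, 0, 0],
    [-3, 0, 0],
    [-4, 0, 0],
    [-4, 0, 0]
  ],
  "twist": [
    [0, 0, 0],
    [0, 0, 0],
    [0, 0, 0],
    [0, 0, 0],
    [0, 0, 0]
  ]
}}

```text
t: 19.68
position: [0.4758, -0.17, 0.0423]
tcp_rot: [0.0, 0.991, -0.134, 0.0]
contact_force: [3.3, -1.4, -0.9]
gripper_width: 0.178
```

```bash
cat > st.py <<'E'
from h import *
s=arm.get_state(); ex=np.array([.9644,-.2646,0]); ey=np.array([-.2646,-.9644,0]); q=s['position']-np.array([.4105,-.1510,0])
print('t',s['t'],'tool x %.2f y %.2f z %.2f'%(q@ex*1e3,q@ey*1e3,q[2]*1e3),'F along %.2f side %.2f up %.2f'%(s['contact_force']@ex,s['contact_force']@ey,s['contact_force'][2]),'w',s['gripper_width']*93, 'M',s['torque'].round(3))
E
python3 st.py
```

```text
t 19.675 tool x 68.05 y 1.07 z 42.28 F along 3.56 side 0.44 up -0.91 w 16.51574944846518 M [ 0.034 -0.577 -0.018]
```

Call:
{"fn": "step_arm", "kwargs": {
  "offset": [
    [-1, 0, 0],
    [-2, 0, 0],
    [-2, 0, 0]
  ],
  "twist": [
    [0, 0, 0],
    [0, 0, 0],
    [0, 0, 0]
  ]
}}

```text
t: 20.05
position: [0.4739, -0.1695, 0.0423]
tcp_rot: [0.0, 0.991, -0.134, 0.0]
contact_force: [4.7, -0.6, -0.8]
gripper_width: 0.178
```

```bash
python3 st.py
```

```text
t 20.05 tool x 66.01 y 1.10 z 42.26 F along 4.74 side -0.68 up -0.84 w 16.566901442052 M [-0.037 -0.73  -0.004]
```

Call:
{"fn": "step_arm", "kwargs": {
  "offset": [
    [-0.5, 0, 0],
    [-1, 0, 0],
    [-1, 0, 0]
  ],
  "twist": [
    [0, 0, 0],
    [0, 0, 0],
    [0, 0, 0]
  ]
}}

```text
t: 20.42
position: [0.4728, -0.1692, 0.0422]
tcp_rot: [0.0, 0.991, -0.134, 0.0]
contact_force: [5.2, -1.4, -0.6]
gripper_width: 0.182
```

```bash
python3 st.py
```

```text
t 20.425 tool x 64.91 y 1.06 z 42.23 F along 5.39 side -0.06 up -0.60 w 16.912459691217748 M [-0.178 -0.786  0.014]
```

Call:
{"fn": "step_arm", "kwargs": {
  "offset": [
    [-0.5, 0, 0],
    [-0.5, 0, 0]
  ],
  "twist": [
    [0, 0, 0],
    [0, 0, 0]
  ]
}}

```text
t: 20.68
position: [0.4724, -0.1691, 0.0422]
tcp_rot: [0.0, 0.991, -0.134, 0.0]
contact_force: [5.8, -1.4, -1.2]
gripper_width: 0.18
```

```bash
python3 st.py
```

```text
t 20.675 tool x 64.52 y 1.08 z 42.24 F along 5.92 side -0.21 up -1.24 w 16.784390291414528 M [-0.125 -0.846  0.022]
```

Call:
{"fn": "step_arm", "kwargs": {
  "offset": [
    [-0.5, 0, 0],
    [-0.5, 0, 0]
  ],
  "twist": [
    [0, 0, 0],
    [0, 0, 0]
  ]
}}

```text
t: 20.92
position: [0.4724, -0.1691, 0.0424]
tcp_rot: [0.0, 0.991, -0.134, 0.001]
contact_force: [5.9, -0.2, -1.2]
gripper_width: 0.18
```

```bash
python3 st.py
```

```text
t 20.925 tool x 64.47 y 1.09 z 42.35 F along 5.78 side -1.43 up -1.21 w 16.742471377050006 M [-0.125 -1.02   0.039]
```

Call:
{"fn": "step_arm", "kwargs": {
  "offset": [
    [-0.5, 0, 0],
    [-0.5, 0, 0],
    [-0.5, 0, 0]
  ],
  "twist": [
    [0, 0, 0],
    [0, 0, 0],
    [0, 0, 0]
  ]
}}

```text
t: 21.3
position: [0.4723, -0.1691, 0.0424]
tcp_rot: [0.0, 0.991, -0.134, 0.001]
contact_force: [7.3, -1.4, -1.7]
gripper_width: 0.181
```

```bash
python3 st.py
```

```text
t 21.3 tool x 64.42 y 1.10 z 42.43 F along 7.42 side -0.62 up -1.70 w 16.87193856049388 M [-0.077 -1.246 -0.051]
```

On the stop: the force has risen past 6.5 N and the travel has ceased. I'll ease down.

Call:
{"fn": "step_arm", "kwargs": {
  "offset": [
    [0, 0, 2],
    [0, 0, 4],
    [0, 0, 6],
    [0, 0, 8],
    [0, 0, 8]
  ],
  "twist": [
    [0, 0, 0],
    [0, 0, 0],
    [0, 0, 0],
    [0, 0, 0],
    [0, 0, 0]
  ]
}}

```text
t: 21.92
position: [0.4724, -0.1694, 0.0347]
tcp_rot: [0.001, 0.991, -0.134, 0.001]
contact_force: [5.6, -1.2, 0.3]
gripper_width: 0.18
```

```bash
python3 st.py
```

```text
t 21.925 tool x 64.53 y 1.41 z 34.73 F along 5.73 side -0.29 up 0.25 w 16.781747654160476 M [-0.223 -0.986  0.024]
```

Call:
{"fn": "step_arm", "kwargs": {
  "offset": [
    [0, 0, 1],
    [0, 0, 2],
    [0, 0, 3],
    [0, 0, 4],
    [0, 0, 4]
  ],
  "twist": [
    [0, 0, 0],
    [0, 0, 0],
    [0, 0, 0],
    [0, 0, 0],
    [0, 0, 0]
  ]
}}

```text
t: 22.55
position: [0.4724, -0.1694, 0.0308]
tcp_rot: [0.001, 0.991, -0.134, 0.001]
contact_force: [6.3, -2.3, 1.5]
gripper_width: 0.184
```

```bash
python3 st.py
```

```text
t 22.55 tool x 64.59 y 1.41 z 30.82 F along 6.69 side 0.50 up 1.50 w 17.12071814982569 M [-0.179 -0.923  0.042]
```

Call:
{"fn": "step_arm", "kwargs": {
  "offset": [
    [0, 0, 0.7],
    [0, 0, 1.4],
    [0, 0, 2],
    [0, 0, 2.5],
    [0, 0, 2.5]
  ],
  "twist": [
    [0, 0, 0],
    [0, 0, 0],
    [0, 0, 0],
    [0, 0, 0],
    [0, 0, 0]
  ]
}}

```text
t: 23.18
position: [0.4724, -0.1695, 0.0284]
tcp_rot: [0.001, 0.991, -0.134, 0.001]
contact_force: [5.9, -0.5, 1.9]
gripper_width: 0.176
```

```bash
python3 st.py
```

```text
t 23.175 tool x 64.62 y 1.44 z 28.37 F along 5.86 side -1.05 up 1.92 w 16.331342512825053 M [-0.194 -0.91   0.025]
```

Call:
{"fn": "step_arm", "kwargs": {
  "offset": [
    [0, 0, 0.5],
    [0, 0, 1],
    [0, 0, 1]
  ],
  "twist": [
    [0, 0, 0],
    [0, 0, 0],
    [0, 0, 0]
  ]
}}

```text
t: 23.55
position: [0.4724, -0.1695, 0.0278]
tcp_rot: [0.001, 0.991, -0.134, 0.001]
contact_force: [5.2, -0.5, 7.2]
gripper_width: 0.18
```

```bash
python3 st.py
```

```text
t 23.55 tool x 64.60 y 1.45 z 27.84 F along 5.15 side -0.91 up 7.24 w 16.728518281243844 M [-0.081 -0.605 -0.025]
```

The up-force of 7 N at TCP z 27.8 matches the expected deck height. I'll relieve it slightly, release, and look.

Call:
{"fn": "step_arm", "kwargs": {
  "offset": [
    [0, 0, -0.5],
    [0, 0, -0.5],
    [0, 0, -0.5],
    [0, 0, -0.5],
    [0, 0, -0.5]
  ],
  "twist": [
    [0, 0, 0],
    [0, 0, 0],
    [0, 0, 0],
    [0, 0, 0],
    [0, 0, 0]
  ],
  "grip": 36
}}

```text
t: 24.18
position: [0.471, -0.1686, 0.027]
tcp_rot: [-0.0, 0.991, -0.134, -0.0]
contact_force: [-0.7, 0.3, 0.7]
gripper_width: 0.358
```

```bash
python3 st.py
```

```text
t 24.175 tool x 63.04 y 0.95 z 27.00 F along -0.70 side -0.09 up 0.71 w 33.32424019111949 M [ 0.085  0.069 -0.016]
```

Call:
{"fn": "step_arm", "kwargs": {
  "offset": [
    [0, 0, -10],
    [0, 0, -40],
    [0, 0, -90],
    [-30, 0, -123],
    [-70, 0, -123],
    [-70, 0, -123],
    [-70, 0, -123]
  ],
  "twist": [
    [0, 0, 0],
    [0, 0, 0],
    [0, 0, 0],
    [0, 0, 0],
    [0, 0, 0],
    [0, 0, 0],
    [0, 0, 0]
  ]
}}

```text
t: 25.05
position: [0.4044, -0.1505, 0.1509]
tcp_rot: [0.0, 0.991, -0.134, 0.001]
contact_force: [-0.5, -0.2, -1.4]
gripper_width: 0.359
```

```bash
python3 st.py; python3 m5.py; python3 - <<'E'
from h import *
import pickle
i=pickle.load(open('i5.pkl','rb'))
w=cv2.resize(i['wrist']['image'][60:270,190:370],None,fx=2.5,fy=2.5,interpolation=cv2.INTER_CUBIC)
d=i['side']; u,v=proj(d,[.479,-.170,.035]).astype(int)
a=cv2.resize(d['image'][v-35:v+40,u-50:u+50],(340,255),interpolation=cv2.INTER_CUBIC)
b=cv2.resize(d['image'][195:300,150:290],(340,255),interpolation=cv2.INTER_CUBIC)
r=np.vstack([a,b,np.zeros((15,340,3),np.uint8)])
cv2.imwrite('pics/w10.png',np.hstack([w,r])[:,:,::-1])
for n in('scene','side'):
    C=cloud(i[n]); hsv=cv2.cvtColor(i[n]['image'],cv2.COLOR_RGB2HSV); bl=cv2.inRange(hsv,(105,120,40),(128,255,255))>0
    p=C[bl&(C[...,0]>.42)&(C[...,0]<.54)&(C[...,1]<-.1)&(C[...,1]>-.25)&(C[...,2]<.08)]
    L=(p-[.4105,-.1510,0])@np.array([[.9644,-.2646,0],[-.2646,-.9644,0],[0,0,1]]).T
    print(n,len(p),'L med',np.median(L,0).round(4),'z95',np.percentile(p[:,2],95).round(4)); 
    x=L[:,0]; 
    for lo,hi in((.03,.055),(.055,.075),(.075,.1)): 
        k=(x>lo)&(x<hi); print('  ',lo,k.sum(),np.percentile(L[k,2],[50,90]).round(4) if k.sum() else '')
E
```

```text
t 25.05 tool x -6.02 y 1.14 z 150.87 F along -0.44 side 0.37 up -1.44 w 33.40370923047363 M [ 0.084  0.123 -0.017]
25.2 [ 0.40451344 -0.15050285  0.1501637 ] 0.3638188416247143 [-0.45763631 -0.24817123  0.03272492]
scene -0.045 1137 [0.1066 0.1079 0.1095 0.1115] blue 0  
scene 0.185 1166 [0.0872 0.0886 0.0904 0.0929] blue 148 [0.6366 0.2269 0.1119] 0.116
side -0.045 818 [0.106  0.1077 0.1088 0.1106] blue 0  
side 0.185 1232 [0.0874 0.0883 0.0894 0.0928] blue 171 [0.6347 0.2306 0.1096] 0.113
scene 120 L med [ 0.0605 -0.0035  0.0451] z95 0.0489
   0.03 47 [0.0448 0.0471]
   0.055 48 [0.0464 0.0486]
   0.075 25 [0.0459 0.0486]
side 78 L med [ 0.062  -0.004   0.0428] z95 0.0466
   0.03 28 [0.042  0.0451]
   0.055 29 [0.0429 0.0456]
   0.075 21 [0.0434 0.0466]
```

View pics/w10.png

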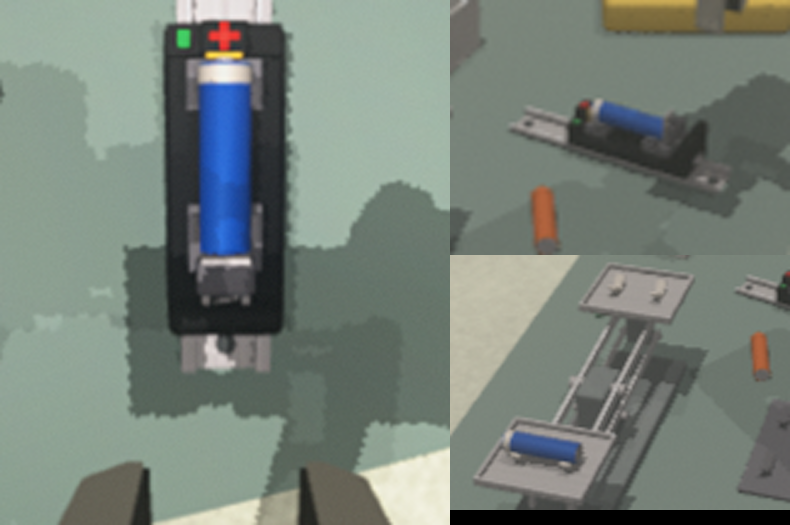

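The cell lies in the bay with its button at the brass contact, pixel (224,60). The light cell lies on its pan at (545,447). The depth hints the button end may be about 1 mm high, so I'll probe with closed fingertips, pressing lightly at the front and then at the rear.

Call:
{"fn": "step_arm", "kwargs": {
  "offset": [
    [40, 0, 0],
    [80, 0, 0],
    [89, 0, 40],
    [89, 0, 80],
    [89, 0, 98],
    [89, 0, 100],
    [89, 0, 100],
    [89, 0, 100]
  ],
  "twist": [
    [0, 0, 0],
    [0, 0, 0],
    [0, 0, 0],
    [0, 0, 0],
    [0, 0, 0],
    [0, 0, 0],
    [0, 0, 0],
    [0, 0, 0]
  ],
  "grip": 0,
  "newtons": 10
}}

```text
t: 26.2
position: [0.4904, -0.1742, 0.0512]
tcp_rot: [0.0, 0.991, -0.134, 0.001]
contact_force: [0.4, 0.0, -0.0]
gripper_width: 0.005
```

```bash
python3 st.py
```

```text
t 26.2 tool x 83.25 y 1.26 z 51.18 F along 0.36 side -0.11 up -0.00 w 0.45192712277225977 M [0.113 0.105 0.016]
```

Call:
{"fn": "step_arm", "kwargs": {
  "offset": [
    [0, 0, 1],
    [0, 0, 2],
    [0, 0, 2.5],
    [0, 0, 2.5]
  ],
  "twist": [
    [0, 0, 0],
    [0, 0, 0],
    [0, 0, 0],
    [0, 0, 0]
  ]
}}

```text
t: 26.7
position: [0.4895, -0.1737, 0.0477]
tcp_rot: [0.0, 0.991, -0.134, -0.0]
contact_force: [0.2, 0.2, 0.2]
gripper_width: 0.006
```

```bash
python3 st.py
```

```text
t 26.7 tool x 82.23 y 1.01 z 47.67 F along 0.11 side -0.25 up 0.16 w 0.5900962725930022 M [ 0.108  0.145 -0.019]
```

Call:
{"fn": "step_arm", "kwargs": {
  "offset": [
    [0, 0, 0.5],
    [0, 0, 1],
    [0, 0, 1]
  ],
  "twist": [
    [0, 0, 0],
    [0, 0, 0],
    [0, 0, 0]
  ]
}}

```text
t: 27.08
position: [0.4895, -0.1737, 0.0466]
tcp_rot: [-0.0, 0.991, -0.134, -0.0]
contact_force: [0.7, 0.0, -0.1]
gripper_width: 0.005
```

```bash
python3 st.py
```

```text
t 27.075 tool x 82.24 y 1.01 z 46.59 F along 0.70 side -0.20 up -0.05 w 0.44239142145948296 M [ 0.091  0.136 -0.027]
```

Call:
{"fn": "step_arm", "kwargs": {
  "offset": [
    [0, 0, 0.5],
    [0, 0, 1],
    [0, 0, 1]
  ],
  "twist": [
    [0, 0, 0],
    [0, 0, 0],
    [0, 0, 0]
  ]
}}

```text
t: 27.45
position: [0.4897, -0.1738, 0.0461]
tcp_rot: [0.0, 0.991, -0.134, 0.0]
contact_force: [-0.6, 0.1, 4.1]
gripper_width: 0.006
```

```bash
python3 st.py
```

```text
t 27.45 tool x 82.38 y 1.05 z 46.09 F along -0.57 side 0.02 up 4.11 w 0.5770425988202574 M [ 0.192  0.308 -0.004]
```

The front is at 46.1 mm and should be 46, so it is down. Now the rear.

Call:
{"fn": "step_arm", "kwargs": {
  "offset": [
    [0, 0, -5],
    [-20, 0, -5],
    [-35, 0, -5],
    [-35, 0, -2],
    [-35, 0, -0.5],
    [-35, 0, 0],
    [-35, 0, 0]
  ],
  "twist": [
    [0, 0, 0],
    [0, 0, 0],
    [0, 0, 0],
    [0, 0, 0],
    [0, 0, 0],
    [0, 0, 0],
    [0, 0, 0]
  ]
}}

```text
t: 28.32
position: [0.4563, -0.1648, 0.0461]
tcp_rot: [0.0, 0.991, -0.134, 0.0]
contact_force: [-2.0, 0.1, 6.1]
gripper_width: 0.004
```

```bash
python3 st.py
```

```text
t 28.325 tool x 47.80 y 1.17 z 46.06 F along -1.93 side 0.45 up 6.11 w 0.3720916109427832 M [ 0.222  0.436 -0.021]
```

The rear is at 46.1 mm too, so the cell is level and right down. I'll retreat and hand in.

Call:
{"fn": "step_arm", "kwargs": {
  "offset": [
    [0, 0, -5],
    [0, 0, -40],
    [0, 0, -90],
    [0, 0, -120],
    [0, 0, -120],
    [0, 0, -120],
    [0, 0, -120]
  ],
  "twist": [
    [0, 0, 0],
    [0, 0, 0],
    [0, 0, 0],
    [0, 0, 0],
    [0, 0, 0],
    [0, 0, 0],
    [0, 0, 0]
  ]
}}

```text
t: 29.2
position: [0.455, -0.1639, 0.1642]
tcp_rot: [-0.001, 0.991, -0.134, -0.001]
contact_force: [-1.1, 0.6, -0.3]
gripper_width: 0.003
```

```bash
python3 st.py; python3 m5.py; python3 - <<'E'
from h import *
import pickle
i=pickle.load(open('i5.pkl','rb'))
for n in('scene','side'):
    C=cloud(i[n]); hsv=cv2.cvtColor(i[n]['image'],cv2.COLOR_RGB2HSV); bl=cv2.inRange(hsv,(105,120,40),(128,255,255))>0
    p=C[bl&(C[...,0]>.42)&(C[...,0]<.54)&(C[...,1]<-.1)&(C[...,1]>-.25)&(C[...,2]<.08)]; print(n,len(p),np.median(p,0).round(4))
print(arm.job_done())
E
```

```text
t 29.2 tool x 46.37 y 0.69 z 164.18 F along -1.19 side -0.32 up -0.34 w 0.2840523260325167 M [ 0.096  0.098 -0.025]
29.35 [ 0.4553504  -0.16417894  0.16462235] 0.005029091989018107 [-0.29323609  0.49452643 -0.00519295]
scene -0.045 1135 [0.1067 0.108  0.1096 0.1114] blue 0  
scene 0.185 1162 [0.0873 0.0886 0.0903 0.0931] blue 148 [0.6375 0.2268 0.1119] 0.1162
side -0.045 822 [0.1059 0.1076 0.1088 0.1107] blue 0  
side 0.185 1231 [0.0874 0.0883 0.0894 0.0927] blue 170 [0.6344 0.2311 0.1096] 0.1135
scene 117 [ 0.4713 -0.1637  0.0451]
side 64 [ 0.4674 -0.1638  0.0424]
the job is handed in; nothing more can be done
None
```

I weighed both cells on the balance. The right pan went down by about 8 mm (roughly 0.07 rad), so the cell taken first was the true one. I loaded it into the charger with its button at the red-cross contact, and the job is handed in at about 29 s. No verdict was reported.

**Loading:** the sliding contact met its stop at about 7.4 N with travel ceased. I then eased the cell down to the decks, where it pressed back at about 7 N, and released it.

**Last checks:**
- **Seating:** a light fingertip press of 4–6 N found the cell's top at 46.1 mm at both ends, against 46 mm expected. The depth images had hinted the button end was about 1 mm high, but the press showed the cell level.
- **Light cell:** it lies on the left pan, about 8–9 mm below level (roughly 0.08 rad), so the beam is off its stop.
- **Clear of everything:** the gripper is well above the bench and no force above the sensor's noise shows.
- **Not measured:** the spring's grip on the seated cell. I also did not re-measure the loose items; I kept the arm's path clear of them.

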